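# Make up the compression fitting on a PC cooling pump

## Task

Turn the brass compression nut on the pump block clockwise with the bare gripper until it is just finger-tight and no further, then take the wrench from its rest and with it tighten the nut by one more flat (60 degrees). Leave the nut tight, do not press the wrench down hard on the fitting, lay the wrench back on its rest the way it lay, and do not disturb the mouse, the tissue box or the mug.

Things in the scene. Friction and masses are not known exactly. Their poses are not given: they have to be found in the camera images.
- unit: Pump block fixed to the desk: base plate 150 x 110 x 8 mm (x by y), on it a black and clear block 110 x 90 mm, top 45 mm up, with four plugs (radius 9, height 5 mm) near its corners and in the middle a fitting: dark stem of radius 16 mm from 45 to 58 mm up, flange of radius 22 mm from 58 to 63 mm, above it the nut. Origin: centre of the underside, z up. The yellow dot is only paint.
- collar: The fitting's dark flange, a fixed disc of radius 22 mm, 5 mm thick, on the nut's vertical axis. Origin: centre of its underside, 58 mm above the desk; its top face is 5 mm higher. The wrench head comes to rest on this top face when it is fully down around the nut.
- nut: Brass hexagon nut, 36 mm across flats, 42 over corners, hexagon 20 mm high, then a 4 mm high cone (radius 17.9 to 15). Origin: centre of its underside, 65 mm over the desk when fully down; z up; x points out through the flat with a white line. Cannot be lifted off. Tightens clockwise seen from above; at the start 0.3 to 1.35 rad short of finger-tight. It sinks 0.5 mm per rad.
- ferrule (a joint): How far the nut is tightened beyond finger-tight, rad. The loose nut turns with 0.06 N m and this stays 0; at finger-tight the torque jumps to 0.45 N m, as from there the nut drives the ferrule along and this grows with its clockwise turning (60 degrees = 1.047). It stays where it is left, also when the nut is turned back (which is easy: 0.06 N m).
- wrench: Flare-nut wrench, loose, 0.14 to 0.26 kg, flat on its rest. Origin: head centre, on the underside; z up; handle along -x to 165 mm. Head: hexagonal ring 12 mm high, 37.6 mm across flats inside (about 5 degrees of play either way on the nut), walls 6 mm, inner flats face x and every 60 degrees, the +x side open. Neck 14 wide, 10 high; blue grip from x = -60 to -165 mm, 16 wide (y), 14 high.
- wrench_grip (a point): Middle of the wrench's blue grip, 100 mm from the head centre along -x, 7 mm above the underside: the place to hold it from above, fingers either side.
- rest: Wooden tool rest fixed to the desk, base 190 x 60 x 6 mm, with two blocks whose tops are 30 mm above the desk: under the wrench head (46 x 50 mm, centred at x = +75 mm) and under the handle's end (20 x 40 mm, centred at x = -83 mm); between them the grip hangs free. Origin: centre of the underside; the wrench head lies towards +x.
- rest_mid (a point): Point where the middle of the wrench's grip (point wrench_grip) belongs when the wrench lies on its rest: x = -25 mm, y = 0, 37 mm up in the rest's frame.
- mouse: Black computer mouse, 100 x 60 x 34 mm, loose, origin at the centre of its underside. Leave alone.
- tissue_box: Orange tissue box, 130 x 100 x 70 mm, loose, origin at the centre of its underside. Leave alone.
- mug: White mug, 80 mm wide, 90 mm high, loose, origin at the centre of its underside. Leave alone.
- stub_top (a point): Top of the red end cap (radius 9.5 mm, 7 mm high) of a fixed clear stub tube of radius 8 mm that stands up through the nut on its axis, 116 mm above the desk.
Mind the look-alikes: they are no part of the job. Of the things shaped like the rest, the wooden one is meant.

How it is judged:
On the way, in this order (a step that is already met when the one before it is completed fails the run):
1. the nut is run down finger-tight by the gripper, without the wrench and with the ferrule turned less than 0.12 rad (z of nut in the frame of unit below 0.06508 m and value of joint ferrule below 0.12 rad and contact force between wrench and nut below 0.5 N), for 0.2 s.
2. with the wrench on the nut it is tightened one flat beyond finger-tight (1.047 rad, within 0.21) (value of joint ferrule between 0.837 and 1.257 rad and horizontal distance between wrench and nut below 0.006 m and z of wrench in the frame of collar below 0.013 m), for 0.2 s.
At the end, for the whole second after the job is handed in: Nut one flat past finger-tight (ferrule 1.047 rad, within 0.21), not backed off (within 0.16 mm of fully down, 65 mm over the unit's underside). Wrench flat and still on both rest blocks, head end as at the start, grip within 30 mm of rest_mid and 0.35 rad of the rest's direction (value of joint ferrule between 0.837 and 1.257 rad and z of nut in the frame of unit below 0.06516 m and distance between wrench_grip and rest_mid below 0.03 m and z of wrench in the frame of rest between 0.027 and 0.034 m and angle between wrench's own z axis and vertical below 0.1 rad and angle between the x axis of wrench and the x axis of rest, either way round below 0.35 rad and x of wrench in the frame of rest above 0 m and linear speed of wrench below 0.02 m/s); the robot touches nothing.
It fails at once if the bare fingers turn the nut more than 0.15 rad beyond finger-tight, or hold it after that (value of joint ferrule above 0.15 rad and contact force between the fingers and nut above 1 N).
It fails at once if the wrench loads the nut (over 3 N) while the nut is not finger-tight (more than 0.3 mm above its fully-down height) (z of nut in the frame of unit above 0.0653 m and contact force between wrench and nut above 3 N).
It fails at once if the nut is overtightened: the ferrule is turned beyond 1.3 rad (value of joint ferrule above 1.3 rad).
It fails at once if the wrench is pressed down on the flange with more than 40 N (contact force between wrench and collar above 40 N).
It fails at once if the mouse, the tissue box or the mug is moved more than 20 mm (distance of any of mouse, tissue_box, mug from where it was at the start of the episode above 0.02 m).
It also fails if it takes over 72 s, if anything falls off the work surface, if the arm or the gripper's body presses on something with over 40 N, if the wrist force passes 120 N, or if a joint passes its speed limit or range.

## Robot

A 6-joint arm with a two-finger parallel gripper is mounted at the origin on the work surface. World frame = base frame: x ahead of the robot, y to its left, z up, the work surface at z = 0. Lengths are in m, angles in rad, forces in N, time in s.
With the tool pointing down it reaches from about 0.375 to 0.975 m from the base axis. Payload 3.8 kg.
Tool frame: the origin (TCP) lies where the fingers leave the gripper's body, on its centre line; the fingertips stand 73 mm ahead of it and the grasp point (between the pads) lies 54 mm ahead of it; z points along the fingers, y is the line along which they close (so a half turn about z gives the same grasp; the last joint's range is limited). The gripper opens to 85 mm and grips with 20 to 120 N. Pads are 22 mm wide; open, the fingers measure 114 mm over their backs; the gripper's body (76 mm by 85 mm) begins 54 mm behind the grasp point. The pads swing forward as they close: fully open they stand 13 mm farther back than shut.
Start: joints at [-0.037, 0.264, 1.604, -0, 1.274, -0.037], TCP at [0.675, -0, 0.304] pointing down, gripper open.
Joint ranges: [-2.63, 2.63], [-0.94, 2.18], [0.31, 2.57], [-1.31, 4.45], [0, 2.66], [-2.55, 2.55]. Speed limits (rad/s): [2.57, 2.57, 3.14, 3.14, 3.14, 3.14].

## Interface

Orientations are given as a rotation vector (axis times angle).
In Python, from workcell import read_state, viewer, bot gives the robot as it stands.
- The arm moves only by the tool jog_arm, never from a script. Its argument "increments" is a list that holds one entry, the list of rows, each a list of 7 numbers: the shift along the tool's x, y, z in units of 30 mm (1.0 is 30 mm), then the turn, a rotation vector about the tool's x, y, z in units of 6 degrees (1.0 is 6 degrees), then the opening, from -1 (shut) to 1 (fully open). A call has exactly 5 rows; each row shifts and turns the commanded pose from where the row before left it, along the tool's axes as they then stand; what a row does not reach is not made up. A row lasts 1/12 s, in which the tool goes at most 41.7 mm and 7.16 degrees, less where a joint would pass 70% of its speed; a pose out of reach is approached as far as the arm can. A call is refused whole if a number of a shift passes 1 or a number of a turn 1, either way. A call with a gripper value outside its range is refused whole. The fingers move at their own pace and stop on an object; "force" is the grip in N (left out, the last holds). Time passes only in rows, so rows that do not move let the fingers close, or fill a call up. It gives the time, the measured TCP pose, the force, the opening and the grip force at its end, in the units of the state.
- read_state(): the state, without advancing time (a new reading comes with each control period).
- viewer.read_camera(name): name is "scene" or "side" or "wrist"; returns (picture, depth): 420x560x3 uint8, blue, green, red; 420x560 float32, m along the optical axis (not along the pixel's ray), 0 where there is no reading.
- viewer.camera_params(name): a dict with "fx", "fy", "cx", "cy" (pixels), "k1" (the pictures are not rectified: a ray, as slopes to the right and down, at radius r is drawn at 1 + k1 r^2 times it, then the intrinsics apply), "R" (3x3) and "t" (3): a world point X has camera coordinates R X + t; the wrist camera has in their place "hand_eye" (4x4, takes a point from camera to tool coordinates, whose origin is the TCP and whose axes are the flange's). Camera axes: x right, y down, z forward; pixel columns grow to the right and rows downward; lengths in m; the calibration is good to about 2 mm. A picture is of the moment at which its call begins: read the wrist's pose just before it. camera_params takes no time and is no camera call.
- bot.finish_job(): hands the job in; it is judged then, once.
The state is a dict: "time": time; "q": joint angles; "joint_vel": joint speeds; "joint_torque": joint torques, N m; "tool_pos": TCP position; "tcp_rot": TCP orientation; "wrist_force": force on the tool from outside, world axes, zero at the start; "torque": the same for the moment, N m; "width": opening from 0.0 (shut) to 1.0 (fully open); "grip_force": force on a finger pad.
Only numpy, scipy, OpenCV 4.12 (cv2) and the standard library are available. Lean on these libraries where they do the work, as an engineer would, in place of code of your own. Each camera call takes 0.05 s, during which the arm holds its last target. There are 200 camera calls.

## Working session

There is one attempt and no reset: what is moved stays moved. The work goes in short steps, Python scripts to look and compute and a tool call to move; the robot and the scene stay as the last step left them, time stands still between calls to the robot, and variables do not carry over. Pictures are saved under pics/ and viewed, at most 10 in all, crops included, and the job is handed in when it is done.

Besides the shell and the picture viewer there is one more tool, called after "Request:" as name([rows], argument=value, ...), one row to a line, values as JSON. jog_arm: Moves the arm, as the interface text tells. Its arguments: {"type":"object","properties":{"increments":{"type":"array","items":{"type":"array","items":{"type":"array","items":{"type":"number"}}}},"force":{"type":"number"}},"required":["increments"]}

```bash
ls; mkdir -p pics
cat > h.py <<'E'
import numpy as np,cv2
from scipy.spatial.transform import Rotation as Ro
from workcell import read_state,viewer,bot
def grab(n):
    s=read_state();im,d=viewer.read_camera(n);p=viewer.camera_params(n)
    if n=="wrist":
        H=np.array(p["hand_eye"]);T=np.eye(4);T[:3,:3]=Ro.from_rotvec(s["tcp_rot"]).as_matrix();T[:3,3]=s["tool_pos"];W=T@H
    else:
        R=np.array(p["R"]);t=np.array(p["t"]);W=np.eye(4);W[:3,:3]=R.T;W[:3,3]=-R.T@t
    return im,d,p,W
def slopes(p,uv):
    uv=np.atleast_2d(np.float64(uv));K=np.array([[p["fx"],0,p["cx"]],[0,p["fy"],p["cy"]],[0,0,1]])
    return cv2.undistortPoints(uv[:,None],K,np.array([p["k1"],0,0,0.]))[:,0]
def onplane(p,W,uv,z):
    s=slopes(p,uv);d=np.c_[s,np.ones(len(s))]@W[:3,:3].T;o=W[:3,3]
    return o+d*((z-o[2])/d[:,2])[:,None]
def pts(p,W,d):
    v,u=np.mgrid[:d.shape[0],:d.shape[1]];uv=np.c_[u.ravel(),v.ravel()];s=slopes(p,uv);z=d.ravel()[:,None]
    return (np.c_[s*z,z]@W[:3,:3].T+W[:3,3]).reshape(*d.shape,3)
def proj(p,W,X):
    c=(np.atleast_2d(X)-W[:3,3])@W[:3,:3];s=c[:,:2]/c[:,2:];s=s*(1+p["k1"]*(s**2).sum(1,keepdims=True))
    return s*[p["fx"],p["fy"]]+[p["cx"],p["cy"]]
E
python3 - <<'E'
from h import *
print(read_state())
a=[]
for n in("scene","side","wrist"):
    im,d,p,W=grab(n);cv2.imwrite(f"pics/{n}0.png",im);print(n,p["fx"],p["k1"],W.round(3).tolist())
    np.savez(f"{n}0.npz",im=im,d=d)
E
```

```text
pics
{'time': 0.0, 'q': array([-3.68969744e-02,  2.64767531e-01,  1.60536035e+00,  6.68468381e-07,
        1.27373459e+00, -3.68713416e-02]), 'joint_vel': array([-3.49319345e-04,  5.24242340e-04, -5.66185216e-04, -5.29630055e-04,
       -1.78209062e-03,  4.36034204e-05]), 'joint_torque': array([ 6.10465631e-04, -5.15121067e+01, -3.67308676e+01, -4.07824507e-05,
        1.31324201e-02,  1.46811578e-05]), 'tool_pos': array([6.74428476e-01, 2.14660493e-05, 3.02559548e-01]), 'tcp_rot': array([-2.22029318, -2.22023584,  0.00242443]), 'wrist_force': array([ 0.82815934, -0.80992131, -0.05191211]), 'torque': array([ 0.02267492,  0.02050314, -0.00543868]), 'grip_force': 0.0, 'width': 0.9993216434325012}
scene 411.76514869124406 0.009622390262996001 [[0.633, 0.512, -0.581, 1.266], [0.774, -0.41, 0.482, -0.497], [0.009, -0.755, -0.656, 0.865], [0.0, 0.0, 0.0, 1.0]]
side 455.40331837737733 -0.15636063039996842 [[-0.772, -0.399, 0.495, -0.221], [-0.636, 0.492, -0.594, 1.027], [-0.007, -0.774, -0.633, 1.129], [0.0, 0.0, 0.0, 1.0]]
wrist 377.1956806299596 -0.010183582195003158 [[1.0, -0.0, -0.002, 0.673], [-0.001, -0.961, -0.275, 0.069], [-0.002, 0.275, -0.961, 0.372], [0.0, 0.0, 0.0, 1.0]]
```

View pics/scene0.png

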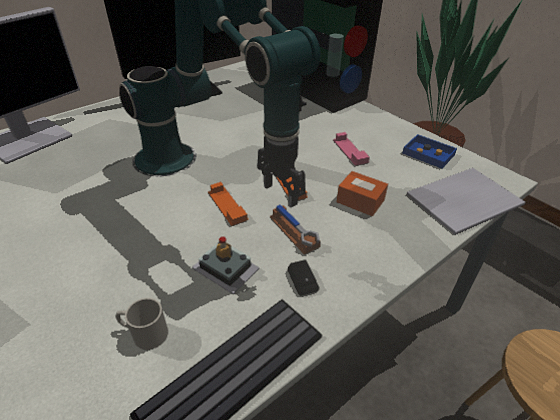

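View pics/wrist0.png

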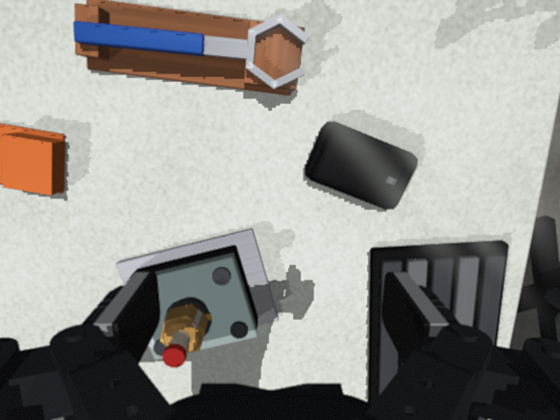

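The wooden rest (brown, holding the blue-gripped wrench) is at scene (296,230) and wrist (190,45). The look-alikes are the orange rests at scene (228,203) and (290,185), and the pink one at (350,148). The pump with its red cap is at scene (224,260) and wrist (175,355). The mouse is at wrist (360,165).

Run:
```python
from h import *
for n in("wrist","scene","side"):
    im,d,p,W=grab(n);P=pts(p,W,d);hsv=cv2.cvtColor(im,cv2.COLOR_BGR2HSV);H,S,V=[hsv[...,i].astype(int) for i in range(3)]
    def rep(nm,m,pca=False):
        m=m&(d>0)
        k,l,st,c=cv2.connectedComponentsWithStats(m.astype(np.uint8))
        for i in range(1,k):
            if st[i,4]>12:
                q=P[l==i]; s=''
                if pca:
                    c0=np.median(q,0);w,v=np.linalg.eigh(np.cov((q-c0)[:,:2].T));a=(q-q.mean(0))[:,:2]@v[:,1];s=(v[:,1].round(4),a.min().round(3),a.max().round(3),((a.max()+a.min())/2*v[:,1]+q.mean(0)[:2]).round(4))
                print(n,nm,st[i].tolist(),q.mean(0).round(4),'z',np.percentile(q[:,2],[5,50,95]).round(3),s)
    w=(P[...,2]>-.02)&(P[...,2]<.13)&(P[...,0]>.4)&(P[...,0]<.95)&(abs(P[...,1])<.5)
    rep('blue',w&(H>100)&(H<130)&(S>130)&(P[...,2]>.03),1)
    rep('red',w&((H<6)|(H>174))&(S>150)&(P[...,2]>.095))
    rep('nut',w&(H>10)&(H<25)&(S>90)&(P[...,2]>.06)&(P[...,2]<.095))
    rep('brown',w&(H<20)&(S>70)&(P[...,2]>.022)&(P[...,2]<.06),1)
    if n=="wrist":
        c=im[230:380,100:300];cv2.imwrite("pics/crop.png",cv2.resize(c,None,fx=4,fy=4,interpolation=cv2.INTER_CUBIC))
```

```text
wrist blue [74, 22, 129, 34, 2716] [0.5659 0.1201 0.0428] z [0.041 0.043 0.044] (array([-0.9952,  0.0983]), np.float64(-0.052), np.float64(0.052), array([0.5656, 0.1201]))
wrist red [163, 344, 23, 23, 407] [ 0.5952 -0.1238  0.1145] z [0.11  0.115 0.116] 
wrist nut [160, 304, 51, 49, 1304] [ 0.597  -0.1177  0.0823] z [0.065 0.085 0.089] 
wrist brown [75, 4, 28, 19, 439] [0.5211 0.1416 0.0287] z [0.025 0.029 0.03 ] (array([-0.9975,  0.071 ]), np.float64(-0.01), np.float64(0.011), array([0.5206, 0.1416]))
wrist brown [249, 20, 13, 9, 62] [0.6584 0.1333 0.0289] z [0.027 0.029 0.03 ] (array([-0.955 , -0.2965]), np.float64(-0.006), np.float64(0.005), array([0.6591, 0.1335]))
wrist brown [254, 26, 48, 53, 1779] [0.6778 0.1104 0.029 ] z [0.028 0.029 0.03 ] (array([-1.    , -0.0019]), np.float64(-0.02), np.float64(0.02), array([0.6781, 0.1104]))
wrist brown [75, 42, 28, 16, 303] [0.5176 0.113  0.0286] z [0.024 0.029 0.03 ] (array([-0.9908,  0.1352]), np.float64(-0.009), np.float64(0.011), array([0.5166, 0.1132]))
wrist brown [244, 68, 25, 19, 191] [0.6564 0.0895 0.0288] z [0.027 0.029 0.03 ] 
[... 2354 characters left out ...]
ray([0.666, 0.131]))
side brown [307, 226, 18, 13, 136] [0.448  0.0173 0.0291] z [0.023 0.029 0.033] (array([0.082 , 0.9966]), np.float64(-0.027), np.float64(0.027), array([0.4481, 0.0174]))
side brown [275, 238, 11, 8, 44] [0.5154 0.134  0.0283] z [0.024 0.029 0.033] (array([0.3589, 0.9334]), np.float64(-0.027), np.float64(0.016), array([0.5135, 0.129 ]))
side brown [260, 256, 19, 15, 176] [0.478  0.2378 0.0286] z [0.023 0.029 0.033] (array([0.4206, 0.9072]), np.float64(-0.026), np.float64(0.026), array([0.4779, 0.2378]))
side brown [181, 258, 49, 26, 375] [0.5954 0.4083 0.0415] z [0.024 0.041 0.058] (array([-0.7098, -0.7044]), np.float64(-0.085), np.float64(0.072), array([0.6001, 0.4128]))
```

View pics/crop.png

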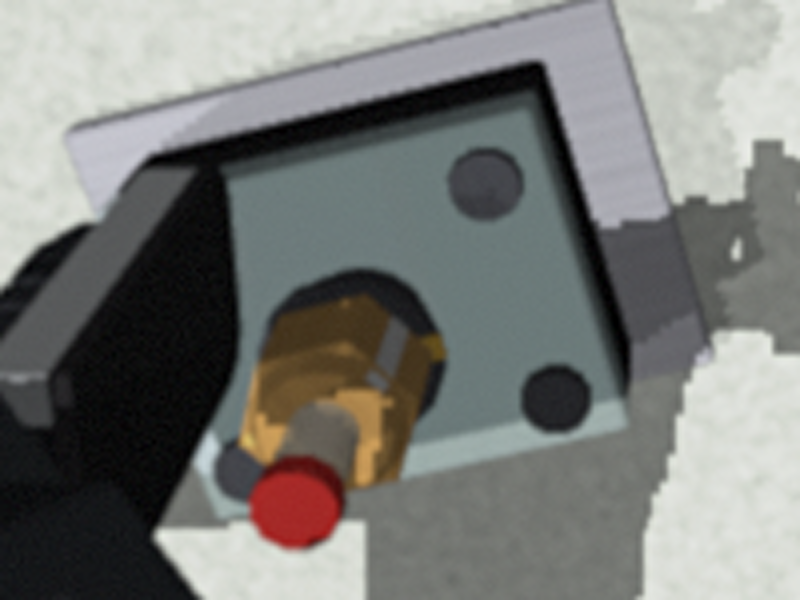

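Request:
jog_arm([
  [[-0.94,-0.65,0,0,0,0,1],[-0.94,-0.65,0,0,0,0,1],[-0.94,-0.65,0,0,0,0,1],[-0.94,-0.65,0,0,0,0,1],[0,0,0,0,0,0,1]],
])

```text
time: 0.72
tool_pos: [0.594, -0.1169, 0.3038]
tcp_rot: [2.225, 2.217, -0.005]
wrist_force: [0.1, 1.1, 0.5]
width: 0.997
grip_force: 0.0
```

```bash
sleep 0
python3 - <<'E'
from h import *
s=read_state();print(s["tool_pos"],s["tcp_rot"])
im,d,p,W=grab("wrist");np.savez("w1.npz",im=im,d=d,W=W);P=pts(p,W,d);c=proj(p,W,[[.597,-.126,.085]])[0];print(c)
hsv=cv2.cvtColor(im,cv2.COLOR_BGR2HSV);H,S,V=[hsv[...,i].astype(int) for i in range(3)]
m=((H<6)|(H>174))&(S>150)&(P[...,2]>.1);print('red',np.argwhere(m).mean(0)[::-1],P[m].mean(0), onplane(p,W,np.argwhere(m).mean(0)[::-1],.116))
m=(H>10)&(H<25)&(S>80)&(P[...,2]>.06)&(P[...,2]<.1);q=P[m];print('brass',q.mean(0),q.min(0),q.max(0))
x,y=c.astype(int);x0,y0=x-55,y-40
cv2.imwrite("pics/crop2.png",cv2.resize(im[y0:y0+80,x0:x0+110],None,fx=7,fy=7,interpolation=cv2.INTER_CUBIC));print(x0,y0)
E
```

```text
[ 0.59399656 -0.11688224  0.30382231] [ 2.22518697  2.21747369 -0.00528628]
[277.27218108 205.4308078 ]
red [274.21414141 215.48686869] [ 0.59456641 -0.12427416  0.11761299] [[ 0.59437686 -0.12496975  0.116     ]]
brass [ 0.59490415 -0.1192712   0.08427726] [ 0.57531942 -0.14501592  0.06007165] [ 0.61652422 -0.1061213   0.09811441]
222 165
```

View pics/crop2.png

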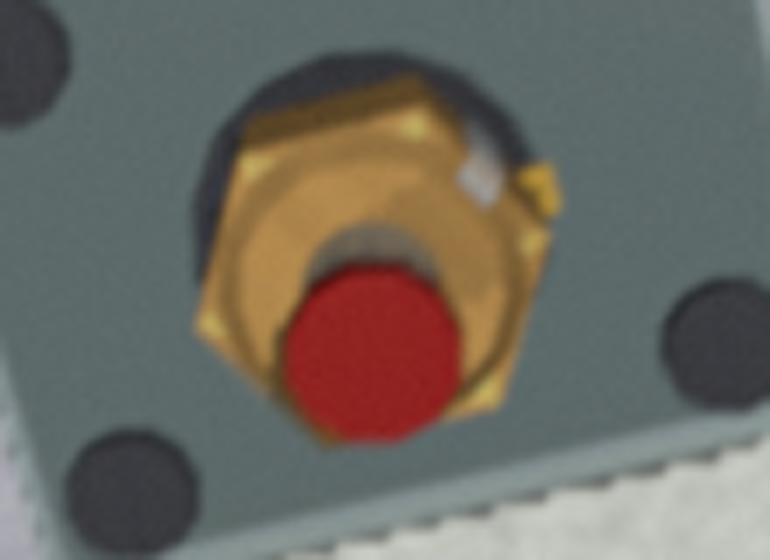

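The crop shows the nut's top hexagon with corners at crop px (243,150), (430,115), (550,235), (500,408), (325,445) and (197,328). The white line is on the upper-right flat at (480,170), and the yellow dot sits at (540,190).

Run:
```python
from h import *
z=np.load("w1.npz");p=viewer.camera_params("wrist");W=z["W"]
c=np.array([[243,150],[430,115],[550,235],[500,408],[325,445],[197,328]])
uv=(c+.5)/7-.5+[222,165]
X=onplane(p,W,uv,.0855)[:,:2];print(X.round(4),X.mean(0),[np.linalg.norm(X[i]-X[i+3]).round(4) for i in range(3)])
a=np.degrees(np.arctan2(*(X-X.mean(0)).T[::-1]));print(a, (a%60).round(1))
l=onplane(p,W,np.array([[480,170]])/7+[222,165],.085)[0,:2]-X.mean(0);print('line',np.degrees(np.arctan2(l[1],l[0])))
W0=W
```

```text
[[ 0.5807 -0.1101]
 [ 0.6014 -0.1063]
 [ 0.6149 -0.12  ]
 [ 0.6096 -0.1403]
 [ 0.5896 -0.1447]
 [ 0.5751 -0.1307]] [ 0.59521648 -0.12536894] [np.float64(0.0418), np.float64(0.0403), np.float64(0.0412)]
[ 133.70760741   72.00566738   15.21758321  -46.21174678 -106.29084788
 -165.09705666] [13.7 12.  15.2 13.8 13.7 14.9]
line 45.54114400202619
```

Request:
jog_arm([
  [[-0.28,0.03,0,0,0,0,1],[0,0,0.9,0,0,0.9,1],[0,0,0.9,0,0,0.9,1],[0,0,0.9,0,0,0.88,1],[0,0,0,0,0,0,1]],
])

```text
time: 1.18
tool_pos: [0.5951, -0.1198, 0.2164]
tcp_rot: [-2.505, -1.882, 0.01]
wrist_force: [-1.9, 0.3, -1.2]
width: 0.998
grip_force: 0.0
```

```bash
cat > st.py <<'E'
from h import *
s=read_state();R=Ro.from_rotvec(s["tcp_rot"]).as_matrix()
print('t',s["time"],'pos',s["tool_pos"].round(4),'yaw y-axis',np.degrees(np.arctan2(R[1,1],R[0,1])).round(2),'zax',R[:,2].round(4),'F',s["wrist_force"].round(1),'M',s["torque"].round(3),'w',round(s["width"],3),'g',round(s["grip_force"],1),'q6',s["q"][5].round(3))
E
python3 st.py
```

```text
t 1.1833 pos [ 0.5951 -0.1198  0.2164] yaw y-axis -16.14 zax [-0.0103  0.0027 -0.9999] F [-1.9  0.3 -1.2] M [0.028 0.039 0.002] w 0.998 g 0.0 q6 0.042
```

Request:
jog_arm([
  [[0,0,0.8,0,0,0,1],[0,0,0,0,0,0,1],[0,0,0,0,0,0,1],[0,0,0,0,0,0,1],[0,0,0,0,0,0,1]],
])

```text
time: 1.6
tool_pos: [0.5992, -0.1213, 0.201]
tcp_rot: [2.507, 1.889, 0.003]
wrist_force: [0.4, -0.1, -0.2]
width: 0.999
grip_force: 0.0
```

```bash
python3 st.py
python3 - <<'E'
from h import *
im,d,p,W=grab("wrist");P=pts(p,W,d)
hsv=cv2.cvtColor(im,cv2.COLOR_BGR2HSV);H,S,V=[hsv[...,i].astype(int) for i in range(3)]
m=((H<6)|(H>174))&(S>150)&(d<.25)&(P[...,2]>.1);uv=np.argwhere(m)[:,::-1];print(m.sum(),uv.mean(0),onplane(p,W,uv.mean(0),.116))
E
python3 st.py
```

```text
t 1.6 pos [ 0.5992 -0.1213  0.201 ] yaw y-axis -16.02 zax [ 3.e-03 -7.e-04 -1.e+00] F [ 0.4 -0.1 -0.2] M [ 0.024 -0.052  0.019] w 0.999 g 0.0 q6 0.039
1278 [265.9827856  272.56338028] [[ 0.59498632 -0.12417584  0.116     ]]
t 1.65 pos [ 0.5991 -0.1213  0.201 ] yaw y-axis -16.03 zax [ 3.1e-03 -7.0e-04 -1.0e+00] F [-0.   0.3 -0.1] M [-0.024  0.009 -0.033] w 1.003 g 0.0 q6 0.039
```

Request:
jog_arm([
  [[-0.14,-0.1,0.3,0,0,0,1],[0,0,0.8,0,0,0,1],[0,0,0.87,0,0,0,1],[0,0,0,0,0,0,1],[0,0,0,0,0,0,1]],
], force=20)

```text
time: 2.07
tool_pos: [0.5922, -0.1242, 0.1382]
tcp_rot: [-2.508, -1.887, 0.004]
wrist_force: [-0.2, 0.2, 0.8]
width: 0.997
grip_force: 0.0
```

```bash
python3 st.py
```

```text
t 2.0667 pos [ 0.5922 -0.1242  0.1382] yaw y-axis -16.08 zax [-0.0042  0.001  -1.    ] F [-0.2  0.2  0.8] M [ 0.016 -0.015  0.017] w 0.997 g 0.0 q6 0.033
```

Request:
jog_arm([
  [[0,0,0,0,0,0,1],[0,0,0,0,0,0,1],[0,0,0,0,0,0,1],[0,0,0,0,0,0,1],[0,0,0,0,0,0,1]],
])

```text
time: 2.48
tool_pos: [0.5945, -0.1245, 0.1409]
tcp_rot: [2.509, 1.888, 0.002]
wrist_force: [0.4, -0.0, 0.2]
width: 1.001
grip_force: 0.0
```

```bash
python3 st.py
```

```text
t 2.4833 pos [ 0.5945 -0.1245  0.1409] yaw y-axis -16.08 zax [ 1.8e-03 -5.0e-04 -1.0e+00] F [ 0.4 -0.   0.2] M [-0.003 -0.039 -0.001] w 1.001 g 0.0 q6 0.033
```

Request:
jog_arm([
  [[0,0,0,0,0,0,-1],[0,0,0,0,0,0,-1],[0,0,0,0,0,0,-1],[0,0,0,0,0,0,-1],[0,0,0,0,0,0,-1]],
], force=30)

```text
time: 2.9
tool_pos: [0.5957, -0.1251, 0.1407]
tcp_rot: [2.507, 1.887, 0.005]
wrist_force: [4.4, -1.7, -1.2]
width: 0.408
grip_force: 36.9
```

Request:
jog_arm([
  [[0,0,0,0,0,0,-1],[0,0,0,0,0,0,-1],[0,0,0,0,0,0,-1],[0,0,0,0,0,0,-1],[0,0,0,0,0,0,-1]],
])

```text
time: 3.32
tool_pos: [0.5958, -0.1251, 0.1407]
tcp_rot: [2.507, 1.887, 0.004]
wrist_force: [4.5, -1.8, -1.1]
width: 0.412
grip_force: 37.0
```

```bash
python3 st.py
```

```text
t 3.3167 pos [ 0.5958 -0.1251  0.1407] yaw y-axis -16.07 zax [ 0.0047 -0.0015 -1.    ] F [ 4.5 -1.8 -1.1] M [-0.297 -0.716  0.041] w 0.412 g 37.0 q6 0.033
```

Request:
jog_arm([
  [[0,0.05,0,0,0,0,-1],[0,0,0,0,0,0.8,-1],[0,0,0,0,0,0.8,-1],[0,0,0,0,0,0.6,-1],[0,0,0,0,0,0,-1]],
])

```text
time: 3.73
tool_pos: [0.5961, -0.1251, 0.1404]
tcp_rot: [2.711, 1.585, 0.002]
wrist_force: [1.8, -0.9, 2.9]
width: 0.413
grip_force: 37.4
```

Request:
jog_arm([
  [[0,0,0,0,0,0,-1],[0,0,0,0,0,0,-1],[0,0,0,0,0,0.4,-1],[0,0,0,0,0,0,-1],[0,0,0,0,0,0,-1]],
])

```text
time: 4.15
tool_pos: [0.5961, -0.1251, 0.1404]
tcp_rot: [2.741, 1.532, 0.002]
wrist_force: [2.6, -1.5, 4.2]
width: 0.409
grip_force: 37.5
```

```bash
python3 st.py
```

```text
t 4.15 pos [ 0.5961 -0.1251  0.1404] yaw y-axis -31.59 zax [ 1.9e-03 -6.0e-04 -1.0e+00] F [ 2.6 -1.5  4.2] M [-0.333 -0.461 -0.059] w 0.409 g 37.5 q6 0.304
```

Request:
jog_arm([
  [[0,0,0,0,0,0.4,-1],[0,0,0,0,0,0.4,-1],[0,0,0,0,0,0,-1],[0,0,0,0,0,0,-1],[0,0,0,0,0,0,-1]],
])

```text
time: 4.57
tool_pos: [0.5961, -0.1251, 0.1404]
tcp_rot: [2.803, 1.416, 0.002]
wrist_force: [4.2, -2.3, 3.9]
width: 0.409
grip_force: 37.6
```

```bash
python3 st.py
```

```text
t 4.5667 pos [ 0.5961 -0.1251  0.1404] yaw y-axis -36.39 zax [ 1.9e-03 -6.0e-04 -1.0e+00] F [ 4.2 -2.3  3.9] M [-0.423 -0.672 -0.058] w 0.409 g 37.6 q6 0.388
```

Request:
jog_arm([
  [[0,0.04,0,0,0,0.4,-1],[0,0,0,0,0,0.4,-1],[0,0,0,0,0,0,-1],[0,0,0,0,0,0,-1],[0,0,0,0,0,0,-1]],
])

```text
time: 4.98
tool_pos: [0.5963, -0.1253, 0.1403]
tcp_rot: [-2.861, -1.297, -0.0]
wrist_force: [1.4, 0.2, 7.4]
width: 0.41
grip_force: 37.9
```

```bash
python3 st.py
```

```text
t 4.9833 pos [ 0.5963 -0.1253  0.1403] yaw y-axis -41.21 zax [-1.e-04  5.e-04 -1.e+00] F [1.4 0.2 7.4] M [-0.113 -0.274 -0.05 ] w 0.41 g 37.9 q6 0.471
```

Request:
jog_arm([
  [[0,0,0.01,0,0,0.4,-1],[0,0,0,0,0,0.4,-1],[0,0,0,0,0,0,-1],[0,0,0,0,0,0,-1],[0,0,0,0,0,0,-1]],
])

```text
time: 5.4
tool_pos: [0.5963, -0.1253, 0.1402]
tcp_rot: [-2.912, -1.177, -0.0]
wrist_force: [2.1, -1.8, 7.7]
width: 0.412
grip_force: 38.0
```

```bash
python3 st.py
```

```text
t 5.4 pos [ 0.5963 -0.1253  0.1402] yaw y-axis -45.99 zax [-1.e-04  4.e-04 -1.e+00] F [ 2.1 -1.8  7.7] M [-0.055 -0.194  0.123] w 0.412 g 38.0 q6 0.554
```

Request:
jog_arm([
  [[0,0,0,0,0,0.35,-1],[0,0,0,0,0,0,-1],[0,0,0,0,0,0,-1],[0,0,0,0,0,0,-1],[0,0,0,0,0,0,-1]],
])

```text
time: 5.82
tool_pos: [0.5963, -0.1252, 0.1402]
tcp_rot: [-2.933, -1.125, 0.0]
wrist_force: [0.9, -0.4, 7.4]
width: 0.415
grip_force: 38.1
```

```bash
python3 st.py;python3 st.py
```

```text
t 5.8167 pos [ 0.5963 -0.1252  0.1402] yaw y-axis -48.04 zax [-1.e-04  2.e-04 -1.e+00] F [ 0.9 -0.4  7.4] M [-0.08  -0.265  0.318] w 0.415 g 38.1 q6 0.59
t 5.8167 pos [ 0.5963 -0.1252  0.1402] yaw y-axis -48.04 zax [-1.e-04  2.e-04 -1.e+00] F [ 0.9 -0.4  7.4] M [-0.08  -0.265  0.318] w 0.415 g 38.1 q6 0.59
```

Request:
jog_arm([
  [[0,0,0,0,0,0.35,-1],[0,0,0,0,0,0,-1],[0,0,0,0,0,0,-1],[0,0,0,0,0,0,-1],[0,0,0,0,0,0,-1]],
])

```text
time: 6.23
tool_pos: [0.5963, -0.1253, 0.1402]
tcp_rot: [-2.953, -1.071, 0.0]
wrist_force: [2.1, -0.8, 8.2]
width: 0.414
grip_force: 38.1
```

```bash
python3 st.py
```

```text
t 6.2333 pos [ 0.5963 -0.1253  0.1402] yaw y-axis -50.14 zax [-1.e-04  2.e-04 -1.e+00] F [ 2.1 -0.8  8.2] M [-0.074 -0.221  0.32 ] w 0.414 g 38.1 q6 0.627
```

Request:
jog_arm([
  [[0,0,0,0,0,0,1],[0,0,0,0,0,0,1],[0,0,0,0,0,0,1],[0,0,0,0,0,0,1],[0,0,0,0,0,0,1]],
])

```text
time: 6.65
tool_pos: [0.5953, -0.1252, 0.1385]
tcp_rot: [-2.953, -1.067, 0.003]
wrist_force: [0.5, 0.1, 0.1]
width: 1.002
grip_force: 0.0
```

Request:
jog_arm([
  [[0,0,-0.5,0,0,0,1],[0,0,-1,0,0,-1,1],[0,0,-1,0,0,-1,1],[0,0,-1,0,0,-1,1],[0,0,-1,0,0,-1,1]],
])

```text
time: 7.07
tool_pos: [0.5957, -0.1254, 0.2752]
tcp_rot: [-2.663, -1.665, 0.002]
wrist_force: [0.5, 0.2, -0.3]
width: 0.998
grip_force: 0.0
```

Request:
jog_arm([
  [[0,0,-0.5,0,0,-1,1],[0,0,0,0,0,-1,1],[0,0,0,0,0,-1,1],[0,0,0,0,0,0,1],[0,0,0,0,0,0,1]],
])

```text
time: 7.48
tool_pos: [0.5959, -0.1254, 0.289]
tcp_rot: [-2.378, -2.051, 0.001]
wrist_force: [0.4, -0.6, 0.1]
width: 1.002
grip_force: 0.0
```

```bash
python3 st.py
python3 - <<'E'
from h import *
im,d,p,W=grab("wrist");np.savez("w2.npz",im=im,d=d,W=W);c=proj(p,W,[[.596,-.125,.085]])[0];print(c)
x0,y0=int(c[0])-55,int(c[1])-40
cv2.imwrite("pics/crop3.png",cv2.resize(im[y0:y0+80,x0:x0+110],None,fx=7,fy=7,interpolation=cv2.INTER_CUBIC));print(x0,y0)
E
```

```text
t 7.4833 pos [ 0.5959 -0.1254  0.289 ] yaw y-axis -8.44 zax [-1.e-03  3.e-04 -1.e+00] F [ 0.4 -0.6  0.1] M [ 0.04   0.006 -0.026] w 1.002 g 0.0 q6 -0.101
[273.0978811  198.69885339]
218 158
```

View pics/crop3.png

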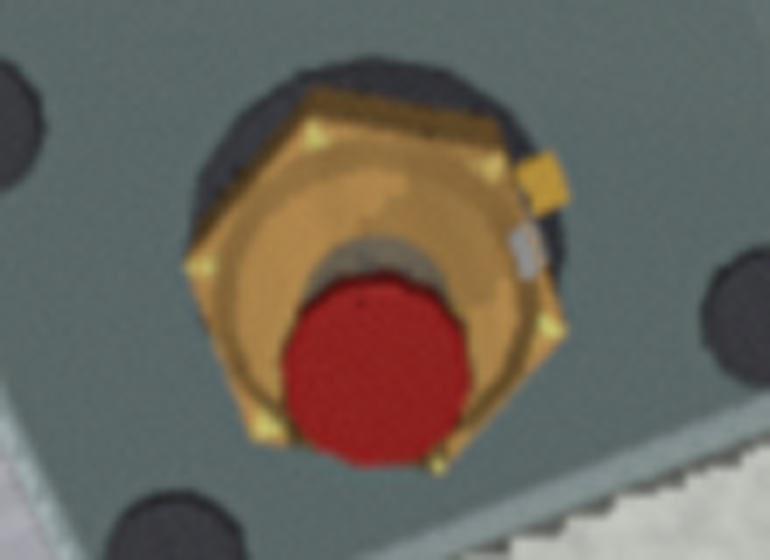

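The nut has turned. Its top corners are at crop px (314,120), (504,150), (566,330), (443,474), (252,440) and (187,265), with the white line at (525,250) on the right flat.

Run:
```python
from h import *
z=np.load("w2.npz");p=viewer.camera_params("wrist");W=z["W"]
for c in ([[314,120],[504,150],[566,330],[443,474],[252,440],[187,265]],[[316,134],[491,165],[550,326],[438,464],[267,427],[205,266]]):
    uv=(np.array(c)+.5)/7-.5+[218,158]
    X=onplane(p,W,uv,.085)[:,:2];X0=X.mean(0)
    a=np.degrees(np.arctan2(*(X-X0).T[::-1]));print(X0,[np.linalg.norm(X[i]-X[i+3]).round(4) for i in range(3)],(a%60).round(1),(a%60).mean())
```

```text
[ 0.59466535 -0.12596903] [np.float64(0.0413), np.float64(0.0417), np.float64(0.0411)] [40.6 42.  41.7 41.4 40.8 41.3] 41.303166373962604
[ 0.5946844  -0.12599537] [np.float64(0.0386), np.float64(0.0374), np.float64(0.0374)] [41.6 42.1 42.2 41.  41.6 40.5] 41.49910075678273
```

Request:
jog_arm([
  [[0.99,-0.27,0,0,0,0,1],[0.99,-0.27,0,0,0,0,1],[0.99,-0.27,0,0,0,0,1],[0.99,-0.27,0,0,0,0,1],[0.99,-0.27,0,0,0,0,1]],
])

```text
time: 7.95
tool_pos: [0.5769, 0.0284, 0.2888]
tcp_rot: [-2.378, -2.051, 0.001]
wrist_force: [0.0, -0.2, -0.7]
width: 1.002
grip_force: 0.0
```

Request:
jog_arm([
  [[0.99,-0.27,0,0,0,0,1],[0.99,-0.27,0,0,0,0,1],[0.99,-0.27,0,0,0,0,1],[0,0,0,0,0,0.97,1],[0,0,0,0,0,0.97,1]],
])

```text
time: 8.37
tool_pos: [0.5656, 0.121, 0.2888]
tcp_rot: [-2.575, -1.798, 0.002]
wrist_force: [-0.8, -0.6, 0.5]
width: 1.002
grip_force: 0.0
```

Request:
jog_arm([
  [[0,0,0,0,0,0.97,1],[0,0,0,0,0,0.97,1],[0,0,0,0,0,0.97,1],[0,0,0,0,0,0.97,1],[0,0,0,0,0,0.97,1]],
])

```text
time: 8.78
tool_pos: [0.566, 0.1189, 0.2887]
tcp_rot: [-2.947, -1.089, 0.002]
wrist_force: [0.3, 0.2, 0.3]
width: 1.002
grip_force: 0.0
```

Request:
jog_arm([
  [[0,0,0,0,0,0.97,1],[0,0,0,0,0,0.97,1],[0,0,0,0,0,0.97,1],[0,0,0,0,0,0.97,1],[0,0,0,0,0,0.97,1]],
])

```text
time: 9.2
tool_pos: [0.566, 0.1189, 0.2887]
tcp_rot: [3.126, 0.313, -0.002]
wrist_force: [0.0, 1.2, 0.4]
width: 1.004
grip_force: 0.0
```

Request:
jog_arm([
  [[0,0,0,0,0,0.97,1],[0,0,0,0,0,0.97,1],[0,0,0,0,0,0.97,1],[0,0,0,0,0,0,1],[0,0,0,0,0,0,1]],
])

```text
time: 9.62
tool_pos: [0.5661, 0.1189, 0.2889]
tcp_rot: [3.138, -0.151, -0.002]
wrist_force: [-0.0, -0.5, 0.3]
width: 1.001
grip_force: 0.0
```

```bash
python3 st.py
python3 - <<'E'
from h import *
im,d,p,W=grab("scene");P=pts(p,W,d);m=P[...,2]>.07
k=P[300:350,120:175];k=k[(k[...,2]>.08)&(k[...,2]<.095)];print('mug',k.min(0),k.max(0))
im,d,p,W=grab("wrist");cv2.imwrite("pics/w3.png",im);P=pts(p,W,d);np.savez("w3.npz",im=im,d=d,W=W)
hsv=cv2.cvtColor(im,cv2.COLOR_BGR2HSV);H,S,V=[hsv[...,i].astype(int) for i in range(3)]
m=(H>100)&(H<130)&(S>110)&(P[...,2]>.035)&(P[...,2]<.05)
q=onplane(p,W,np.argwhere(m)[:,::-1],.044)[:,:2].astype(np.float32);r=cv2.minAreaRect(q);print('blue',r)
b=cv2.boxPoints(r);print(b)
m=(S<60)&(V>70)&(P[...,2]>.035)&(P[...,2]<.05);q=P[m];print('head',len(q),q.min(0),q.max(0))
E
```

```text
t 9.6167 pos [0.5661 0.1189 0.2889] yaw y-axis -95.5 zax [-1.e-03 -2.e-04 -1.e+00] F [-0.  -0.5  0.3] M [-0.009  0.004  0.028] w 1.001 g 0.0 q6 1.831
mug [ 0.61479985 -0.4196123   0.08000329] [ 0.69780719 -0.33893899  0.09381019]
blue ((0.5663635730743408, 0.12074057757854462), (0.01487740594893694, 0.10230903327465057), 84.68684387207031)
[[0.51474005 0.11807071]
 [0.6166095  0.10859697]
 [0.6179871  0.12341045]
 [0.51611763 0.13288419]]
head 8042 [ 0.51327779 -0.12878795  0.03500132] [0.70293121 0.13784109 0.04984735]
```

View pics/w3.png

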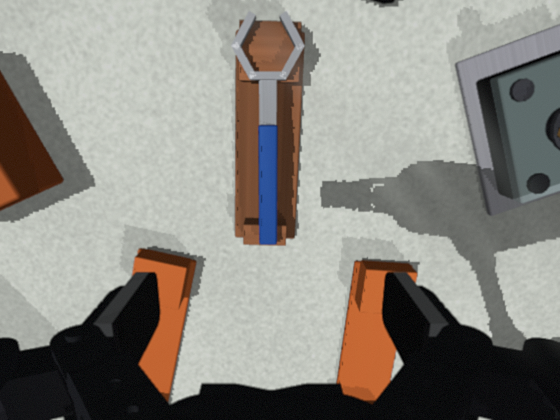

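Request:
jog_arm([
  [[0.42,0.01,0.9,0,0,0,1],[0,0,1,0,0,0,1],[0,0,1,0,0,0,1],[0,0,1,0,0,0,1],[0,0,1,0,0,0,1]],
])

```text
time: 10.13
tool_pos: [0.5789, 0.1174, 0.1413]
tcp_rot: [-3.138, 0.151, -0.001]
wrist_force: [0.8, 0.0, -1.1]
width: 1.002
grip_force: 0.0
```

Request:
jog_arm([
  [[0,0,0.9,0,0,0,1],[0,0,0.8,0,0,0,1],[0,0,0,0,0,0,1],[0,0,0,0,0,0,1],[0,0,0,0,0,0,1]],
])

```text
time: 10.55
tool_pos: [0.5798, 0.1175, 0.0927]
tcp_rot: [-3.138, 0.152, -0.003]
wrist_force: [0.3, -0.8, 0.5]
width: 0.999
grip_force: 0.0
```

Request:
jog_arm([
  [[0,0,0,0,0,0,-1],[0,0,0,0,0,0,-1],[0,0,0,0,0,0,-1],[0,0,0,0,0,0,-1],[0,0,0,0,0,0,-1]],
], force=30)

```text
time: 10.97
tool_pos: [0.5793, 0.1175, 0.0923]
tcp_rot: [-3.138, 0.153, -0.002]
wrist_force: [-0.9, 0.2, -0.1]
width: 0.3
grip_force: 0.0
```

Request:
jog_arm([
  [[0,0,0,0,0,0,-1],[0,0,0,0,0,0,-1],[0,0,0,0,0,0,-1],[0,0,0,0,0,0,-1],[0,0,0,0,0,0,-1]],
], force=100)

```text
time: 11.38
tool_pos: [0.5794, 0.1176, 0.0924]
tcp_rot: [-3.138, 0.153, -0.002]
wrist_force: [0.0, 1.1, 5.7]
width: 0.164
grip_force: 98.3
```

```bash
python3 st.py
python3 - <<'E'
from h import *
z=np.load("w3.npz");p=viewer.camera_params("wrist");print(onplane(p,z["W"],[[268,47]],.042))
E
```

```text
t 11.3833 pos [0.5794 0.1176 0.0924] yaw y-axis -95.58 zax [ 1.2e-03  3.0e-04 -1.0e+00] F [0.  1.1 5.7] M [0.009 0.153 0.023] w 0.164 g 98.3 q6 1.826
[[0.67598769 0.10927721 0.042     ]]
```

Request:
jog_arm([
  [[0,0,-0.5,0,0,0,-1],[0,0,-0.9,0,0,0,-1],[0,0,-1,0,0,0,-1],[0,0,-1,0,0,0,-1],[0,0,-0.6,0,0,0,-1]],
])

```text
time: 11.8
tool_pos: [0.5794, 0.1175, 0.2139]
tcp_rot: [-3.137, 0.153, -0.003]
wrist_force: [0.1, -0.5, -1.6]
width: 0.166
grip_force: 97.6
```

Request:
jog_arm([
  [[0,0,0,0,0,0,-1],[0,0,0,0,0,0,-1],[0,0,0,0,0,0,-1],[0,0,0,0,0,0,-1],[0,0,0,0,0,0,-1]],
])

```text
time: 12.22
tool_pos: [0.5774, 0.1171, 0.2088]
tcp_rot: [3.137, -0.153, -0.007]
wrist_force: [0.0, -0.1, -1.3]
width: 0.167
grip_force: 97.6
```

```bash
python3 st.py
python3 - <<'E'
from h import *
im,d,p,W=grab("wrist");cv2.imwrite("pics/w4.png",im);P=pts(p,W,d);np.savez("w4.npz",im=im,d=d,W=W)
hsv=cv2.cvtColor(im,cv2.COLOR_BGR2HSV);H,S,V=[hsv[...,i].astype(int) for i in range(3)]
print(read_state()["tool_pos"])
s=read_state();R=Ro.from_rotvec(s["tcp_rot"]).as_matrix();Q=(P-s["tool_pos"])@R
m=(d>0)&(abs(Q[...,1])<.03)&(Q[...,0]>.03)&(Q[...,2]>.02)&(Q[...,2]<.075)
q=Q[m];print(m.sum(),q.min(0),q.max(0))
for a in np.arange(.03,.13,.01):
    k=q[(q[:,0]>a)&(q[:,0]<a+.01)]
    if len(k):print(a.round(2),len(k),k[:,1].min().round(4),k[:,1].max().round(4),np.median(k[:,2]).round(4))
E
```

```text
t 12.2167 pos [0.5774 0.1171 0.2088] yaw y-axis -95.58 zax [-4.5e-03 -7.0e-04 -1.0e+00] F [ 0.  -0.1 -1.3] M [0.02  0.071 0.017] w 0.167 g 97.6 q6 1.826
[0.57769    0.1171895  0.20917834]
11628 [ 0.03000609 -0.02771319  0.0477821 ] [0.09930299 0.02775569 0.06481549]
0.03 1499 -0.0073 0.0084 0.0502
0.04 1264 -0.0065 0.0074 0.0538
0.05 1348 -0.0066 0.0073 0.0539
0.06 1447 -0.0066 0.0074 0.0539
0.07 2974 -0.0176 0.018 0.0522
0.08 1792 -0.0238 0.0236 0.0521
0.09 1304 -0.0277 0.0278 0.0522
```

View pics/w4.png

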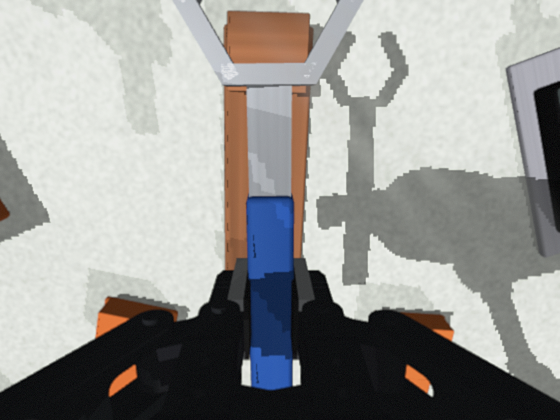

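Run:
```python
from h import *
z=np.load("w4.npz");im=z["im"];p=viewer.camera_params("wrist");He=np.array(p["hand_eye"])
g=im[50:215,262:278].astype(int).mean(1)
for r in list(range(8,40,1))+list(range(140,152)):print(50+r,g[r].round(0).tolist(),end=' ')
f=lambda uv,zz:onplane(p,He,uv,zz)
print();print(f([[270,63.5]],.0521),f([[270,84.5]],.0521),f([[270,197]],.0502))
```

```text
58 [85.0, 117.0, 173.0] 59 [83.0, 116.0, 171.0] 60 [82.0, 114.0, 170.0] 61 [78.0, 112.0, 170.0] 62 [101.0, 125.0, 172.0] 63 [160.0, 165.0, 179.0] 64 [190.0, 186.0, 183.0] 65 [193.0, 187.0, 184.0] 66 [192.0, 187.0, 183.0] 67 [192.0, 187.0, 183.0] 68 [191.0, 187.0, 183.0] 69 [192.0, 187.0, 183.0] 70 [192.0, 187.0, 183.0] 71 [192.0, 186.0, 183.0] 72 [192.0, 187.0, 183.0] 73 [191.0, 186.0, 183.0] 74 [192.0, 187.0, 184.0] 75 [192.0, 187.0, 183.0] 76 [192.0, 187.0, 183.0] 77 [191.0, 186.0, 183.0] 78 [192.0, 187.0, 183.0] 79 [191.0, 186.0, 183.0] 80 [191.0, 187.0, 183.0] 81 [192.0, 187.0, 184.0] 82 [194.0, 189.0, 185.0] 83 [185.0, 180.0, 177.0] 84 [139.0, 135.0, 132.0] 85 [101.0, 98.0, 96.0] 86 [121.0, 118.0, 115.0] 87 [176.0, 172.0, 169.0] 88 [193.0, 188.0, 184.0] 89 [192.0, 187.0, 183.0] 190 [175.0, 171.0, 167.0] 191 [172.0, 168.0, 164.0] 192 [167.0, 162.0, 159.0] 193 [163.0, 158.0, 155.0] 194 [159.0, 155.0, 152.0] 195 [140.0, 134.0, 131.0] 196 [88.0, 69.0, 63.0] 197 [79.0, 37.0, 15.0] 198 [105.0, 52.0, 23.0] 199 [126.0, 65.0, 32.0] 200 [141.0, 72.0, 37.0] 201 [150.0, 78.0, 40.0] 
[[0.07969618 0.00068739 0.0521    ]] [[0.07368501 0.0006793  0.0521    ]] [[0.03882215 0.00063372 0.0502    ]]
```

Request:
jog_arm([
  [[0.055,0.93,0,0,0,0,-1],[0.055,0.93,0,0,0,0,-1],[0.055,0.93,0,0,0,0,-1],[0.055,0.93,0,0,0,0,-1],[0.055,0.93,0,0,0,0,-1]],
])

```text
time: 12.68
tool_pos: [0.5728, -0.0233, 0.2104]
tcp_rot: [-3.138, 0.152, 0.003]
wrist_force: [-0.3, -0.1, -2.7]
width: 0.164
grip_force: 97.9
```

Request:
jog_arm([
  [[0.055,0.93,0,0,0,0,-1],[0.055,0.93,0,0,0,0,-1],[0.055,0.93,0,0,0,0,-1],[0.055,0.93,0,0,0,0,-1],[0.055,0.93,0,0,0,0,-1]],
])

```text
time: 13.1
tool_pos: [0.5675, -0.1631, 0.2104]
tcp_rot: [-3.137, 0.153, 0.003]
wrist_force: [-0.9, -0.5, -2.1]
width: 0.166
grip_force: 97.9
```

Request:
jog_arm([
  [[0.055,0.93,0,0,0,0,-1],[0.055,0.93,0,0,0,0,-1],[0,0,0,0,0,-0.98,-1],[0,0,0,0,0,-0.98,-1],[0,0,0,0,0,-0.98,-1]],
])

```text
time: 13.52
tool_pos: [0.5654, -0.2185, 0.2102]
tcp_rot: [-3.123, -0.335, 0.003]
wrist_force: [0.4, 0.4, -2.5]
width: 0.169
grip_force: 97.9
```

Request:
jog_arm([
  [[0,0,0,0,0,-0.98,-1],[0,0,0,0,0,-0.98,-1],[0,0,0,0,0,-0.98,-1],[0,0,0,0,0,-0.98,-1],[0,0,0,0,0,-0.98,-1]],
])

```text
time: 13.93
tool_pos: [0.5655, -0.2176, 0.2102]
tcp_rot: [-2.934, -1.119, 0.002]
wrist_force: [-0.1, 0.5, -1.9]
width: 0.166
grip_force: 98.0
```

Request:
jog_arm([
  [[0,0,0,0,0,-0.98,-1],[0,0,0,0,0,-0.98,-1],[0,0,0,0,0,-0.98,-1],[0,0,0,0,0,-0.98,-1],[0,0,0,0,0,-0.98,-1]],
])

```text
time: 14.35
tool_pos: [0.5656, -0.2176, 0.2103]
tcp_rot: [-2.554, -1.827, 0.002]
wrist_force: [-0.3, 0.4, -1.6]
width: 0.162
grip_force: 98.0
```

Request:
jog_arm([
  [[0,0,0,0,0,0,-1],[0,0,0,0,0,0,-1],[0,0,0,0,0,0,-1],[0,0,0,0,0,0,-1],[0,0,0,0,0,0,-1]],
])

```text
time: 14.77
tool_pos: [0.566, -0.2177, 0.2113]
tcp_rot: [-2.561, -1.82, 0.0]
wrist_force: [0.1, 0.4, -2.3]
width: 0.169
grip_force: 98.0
```

```bash
python3 st.py
python3 - <<'E'
from h import *
s=read_state();R=Ro.from_rotvec(s["tcp_rot"]).as_matrix()
im,d,p,W=grab("wrist");cv2.imwrite("pics/w5.png",im);P=pts(p,W,d);np.savez("w5.npz",im=im,d=d,W=W)
h=s["tool_pos"]+R@[.0985,0,.06];print('head',h, 'xyaw',np.degrees(np.arctan2(R[1,0],R[0,0])))
E
```

```text
t 14.7667 pos [ 0.566  -0.2177  0.2113] yaw y-axis -19.2 zax [-2.e-04  1.e-04 -1.e+00] F [ 0.1  0.4 -2.3] M [-0.065  0.038 -0.011] w 0.169 g 98.0 q6 -0.073
head [ 0.598345   -0.12471839  0.15131649] xyaw 70.79691683116953
```

View pics/w5.png

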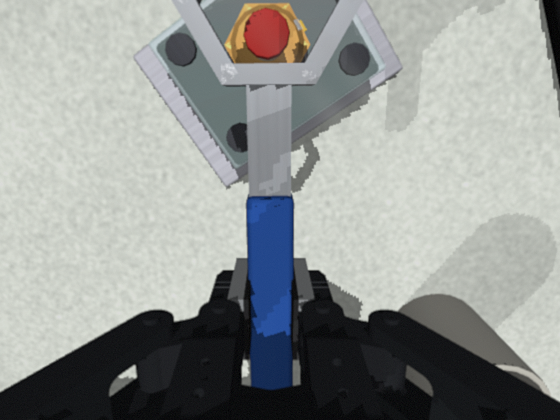

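The nut and red cap (267,33) show inside the ring, whose inner back edge is at row 63, and the mug is clear at lower right.

Run:
```python
from h import *
z=np.load("w5.npz");im=z["im"];p=viewer.camera_params("wrist");He=np.array(p["hand_eye"])
hsv=cv2.cvtColor(im,cv2.COLOR_BGR2HSV);H,S,V=[hsv[...,i].astype(int) for i in range(3)]
m=(((H<6)|(H>174))&(S>150));m[80:]=0
c=np.argwhere(m)[:,::-1].astype(np.float32);e=cv2.minEnclosingCircle(c);print(m.sum(),c.mean(0),e,c[:,1].min(),c[:,1].max())
print('stub in tool',onplane(p,He,[c.mean(0)],.2113-.116))
g=im[63:66,170:380].astype(int).mean((0,2))
print('back wall', onplane(p,He,[[270,63.5],[270,84.5]],.0521))
# nut corners lower edge
b=(H>8)&(H<28)&(S>90);b[64:]=0;q=np.argwhere(b)[:,::-1];print(q.min(0),q.max(0))
cv2.imwrite("pics/crop5.png",cv2.resize(im[0:95,200:340],None,fx=5.7,fy=5.7,interpolation=cv2.INTER_CUBIC))
```

```text
1703 [266.72284   33.028774] ((400.5, 48.5), 157.17039489746094) 8.0 63.0
stub in tool [[ 0.09563356 -0.00283973  0.0953    ]]
back wall [[ 0.08005367 -0.00148322  0.0521    ]
 [ 0.07404264 -0.0014913   0.0521    ]]
[225   0] [555  62]
```

View pics/crop5.png

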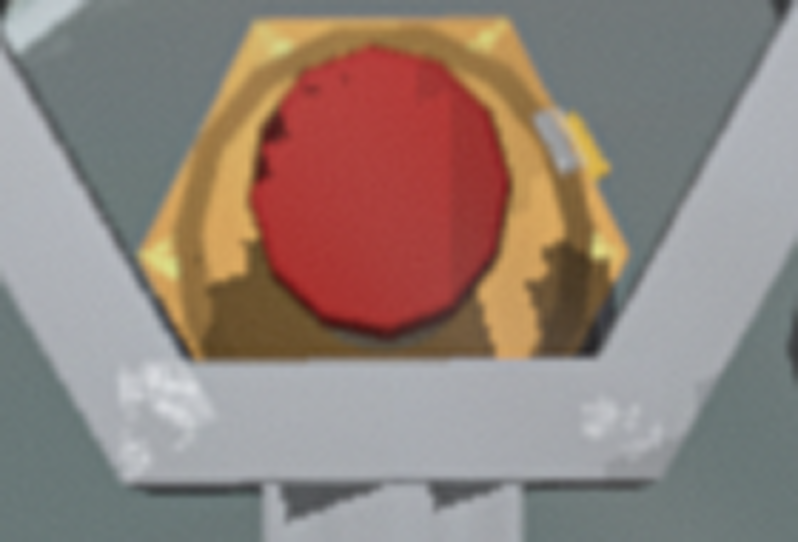

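Run:
```python
from h import *
p=viewer.camera_params("wrist");He=np.array(p["hand_eye"])
f=lambda a,z:onplane(p,He,np.array(a)/5.7+[200,0],z).round(4).tolist()
print('nut corners',f([[140,252],[630,250],[258,18],[508,18]],.2113-.085))
print('ring',f([[192,360],[600,357]],.0521))
print('ring bottom',f([[192,360],[600,357]],.0641)); print(He.round(4).tolist())
```

```text
nut corners [[0.0959, -0.0233, 0.1263], [0.096, 0.0178, 0.1263], [0.1136, -0.0131, 0.1263], [0.1136, 0.0074, 0.1263]]
ring [[0.0802, -0.0124, 0.0521], [0.0803, 0.0091, 0.0521]]
ring bottom [[0.0813, -0.0135, 0.0641], [0.0815, 0.0102, 0.0641]]
[[-0.0009, -0.9615, -0.275, 0.0684], [1.0, -0.0009, -0.0003, -0.0013], [0.0, -0.275, 0.9615, -0.0691], [0.0, 0.0, 0.0, 1.0]]
```

Request:
jog_arm([
  [[-0.09,-0.045,0.2,0,0,0,-1],[0,0,0.75,0,0,0,-1],[0,0,0.75,0,0,0,-1],[0,0,0,0,0,0,-1],[0,0,0,0,0,0,-1]],
])

```text
time: 15.23
tool_pos: [0.5623, -0.2193, 0.1586]
tcp_rot: [-2.557, -1.818, 0.004]
wrist_force: [0.2, 0.7, -1.8]
width: 0.162
grip_force: 97.9
```

Request:
jog_arm([
  [[0,0,0,0,0,0,-1],[0,0,0,0,0,0,-1],[0,0,0,0,0,0,-1],[0,0,0,0,0,0,-1],[0,0,0,0,0,0,-1]],
])

```text
time: 15.65
tool_pos: [0.5644, -0.2201, 0.1615]
tcp_rot: [2.559, 1.82, 0.001]
wrist_force: [1.4, 0.2, -1.8]
width: 0.169
grip_force: 97.9
```

```bash
python3 st.py
python3 - <<'E'
from h import *
im,d,p,W=grab("wrist");cv2.imwrite("pics/crop6.png",cv2.resize(im[0:95,200:340],None,fx=5.7,fy=5.7,interpolation=cv2.INTER_CUBIC))
E
```

```text
t 15.65 pos [ 0.5644 -0.2201  0.1615] yaw y-axis -19.14 zax [ 1.5e-03 -7.0e-04 -1.0e+00] F [ 1.4  0.2 -1.8] M [-0.076  0.054 -0.03 ] w 0.169 g 97.9 q6 -0.079
```

View pics/crop6.png

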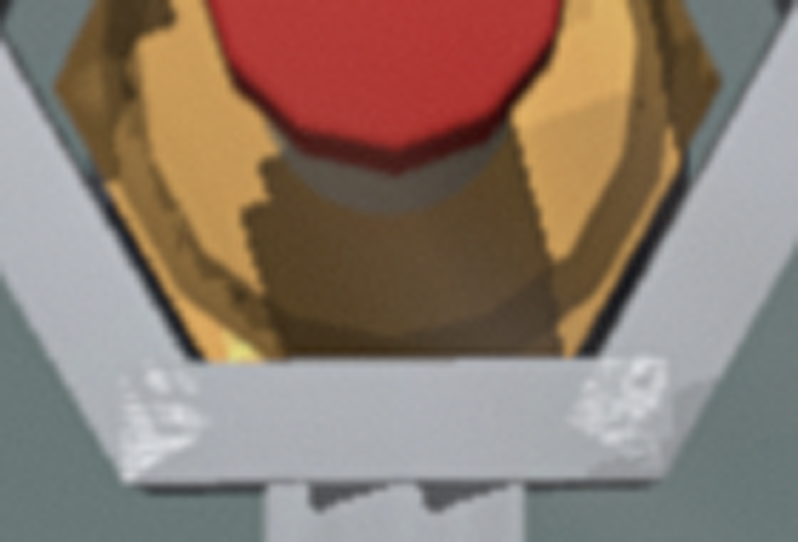

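The nut corners are at crop px (55,85) and (722,85), and the ring's inner back corners at (192,360) and (600,357): nearly centred.

Run:
```python
from h import *
p=viewer.camera_params("wrist");He=np.array(p["hand_eye"])
f=lambda a,z:onplane(p,He,np.array(a)/5.7+[200,0],z).round(4).tolist()
print('nut corners',f([[55,85],[722,85]],.1615-.085));print('ring',f([[192,360],[600,357]],.0521))
```

```text
nut corners [[0.0984, -0.0226, 0.0765], [0.0984, 0.0184, 0.0765]]
ring [[0.0802, -0.0124, 0.0521], [0.0803, 0.0091, 0.0521]]
```

Request:
jog_arm([
  [[-0.02,-0.013,0.1,0,0,0,-1],[0,0,0.2,0,0,0,-1],[0,0,0.2,0,0,0,-1],[0,0,0,0,0,0,-1],[0,0,0,0,0,0,-1]],
])

```text
time: 16.12
tool_pos: [0.5631, -0.2201, 0.1446]
tcp_rot: [-2.559, -1.82, 0.001]
wrist_force: [0.7, -0.5, -3.2]
width: 0.166
grip_force: 98.1
```

Request:
jog_arm([
  [[0,0,0,0,0,0,-1],[0,0,0,0,0,0,-1],[0,0,0,0,0,0,-1],[0,0,0,0,0,0,-1],[0,0,0,0,0,0,-1]],
])

```text
time: 16.53
tool_pos: [0.5633, -0.2203, 0.1456]
tcp_rot: [2.56, 1.821, -0.0]
wrist_force: [0.2, 0.0, -2.5]
width: 0.165
grip_force: 98.1
```

```bash
python3 st.py
```

```text
t 16.5333 pos [ 0.5633 -0.2203  0.1456] yaw y-axis -19.13 zax [-0.e+00 -1.e-04 -1.e+00] F [ 0.2  0.  -2.5] M [-0.028 -0.023 -0.034] w 0.165 g 98.1 q6 -0.08
```

Request:
jog_arm([
  [[0,0,0.15,0,0,0,-1],[0,0,0.17,0,0,0,-1],[0,0,0.13,0,0,0,-1],[0,0,0,0,0,0,-1],[0,0,0,0,0,0,-1]],
])

```text
time: 16.95
tool_pos: [0.5631, -0.2201, 0.1314]
tcp_rot: [-2.559, -1.821, 0.001]
wrist_force: [0.3, 0.6, -2.5]
width: 0.165
grip_force: 98.1
```

Request:
jog_arm([
  [[0,0,0,0,0,0,-1],[0,0,0,0,0,0,-1],[0,0,0,0,0,0,-1],[0,0,0,0,0,0,-1],[0,0,0,0,0,0,-1]],
])

```text
time: 17.37
tool_pos: [0.5632, -0.2203, 0.1321]
tcp_rot: [2.56, 1.821, -0.0]
wrist_force: [0.2, 0.2, -2.6]
width: 0.167
grip_force: 98.1
```

```bash
python3 st.py
```

```text
t 17.3667 pos [ 0.5632 -0.2203  0.1321] yaw y-axis -19.14 zax [-0.e+00 -1.e-04 -1.e+00] F [ 0.2  0.2 -2.6] M [-0.094 -0.009  0.038] w 0.167 g 98.1 q6 -0.08
```

Request:
jog_arm([
  [[0.003,-0.1386,0.04,0,0,0.4,-1],[0.003,-0.1386,0,0,0,0.4,-1],[0.003,-0.1386,0,0,0,0.4,-1],[0,0,0,0,0,0,-1],[0,0,0,0,0,0,-1]],
])

```text
time: 17.78
tool_pos: [0.5524, -0.2156, 0.1312]
tcp_rot: [2.667, 1.658, 0.002]
wrist_force: [2.4, 0.7, -2.6]
width: 0.165
grip_force: 98.0
```

```bash
cat >> st.py <<'E'
h=s["tool_pos"]+R@[.0993,0,.0641];xa=np.degrees(np.arctan2(R[1,0],R[0,0]));print('head',h.round(4),'xang',xa.round(2),'F tool',(R.T@s["wrist_force"]).round(1))
E
python3 st.py
```

```text
t 17.7833 pos [ 0.5524 -0.2156  0.1312] yaw y-axis -26.27 zax [ 1.7e-03 -6.0e-04 -1.0e+00] F [ 2.4  0.7 -2.6] M [-0.074 -0.305 -0.029] w 0.165 g 98.0 q6 0.044
head [ 0.5965 -0.1266  0.0671] xang 63.73 F tool [1.7 1.9 2.6]
```

Request:
jog_arm([
  [[0.003,-0.1386,0,0,0,0.4,-1],[0.003,-0.1386,0,0,0,0.4,-1],[0,0,0,0,0,0,-1],[0,0,0,0,0,0,-1],[0,0,0,0,0,0,-1]],
])

```text
time: 18.2
tool_pos: [0.5451, -0.2117, 0.1311]
tcp_rot: [2.734, 1.545, 0.001]
wrist_force: [2.7, 0.3, -2.5]
width: 0.164
grip_force: 98.0
```

```bash
python3 st.py
```

```text
t 18.2 pos [ 0.5451 -0.2117  0.1311] yaw y-axis -31.06 zax [ 1.1e-03 -4.0e-04 -1.0e+00] F [ 2.7  0.3 -2.5] M [-0.16  -0.461  0.056] w 0.164 g 98.0 q6 0.129
head [ 0.5964 -0.1267  0.067 ] xang 58.94 F tool [1.7 2.1 2.5]
```

Request:
jog_arm([
  [[0.003,-0.1386,0,0,0,0.4,-1],[0.003,-0.1386,0,0,0,0.4,-1],[0.003,-0.1386,0,0,0,0.4,-1],[0.003,-0.1386,0,0,0,0.4,-1],[0,0,0,0,0,0,-1]],
])

```text
time: 18.62
tool_pos: [0.5313, -0.2018, 0.131]
tcp_rot: [2.855, 1.309, 0.001]
wrist_force: [2.4, -0.5, -2.6]
width: 0.165
grip_force: 98.1
```

```bash
python3 st.py
```

```text
t 18.6167 pos [ 0.5313 -0.2018  0.131 ] yaw y-axis -40.74 zax [ 8.e-04 -6.e-04 -1.e+00] F [ 2.4 -0.5 -2.6] M [-0.332 -0.419  0.067] w 0.165 g 98.1 q6 0.304
head [ 0.5961 -0.1266  0.0669] xang 49.26 F tool [1.2 2.1 2.6]
```

Request:
jog_arm([
  [[0.003,-0.1386,0,0,0,0.4,-1],[0.003,-0.1386,0,0,0,0.4,-1],[0.003,-0.1386,0,0,0,0.4,-1],[0.003,-0.1386,0,0,0,0.4,-1],[0,0,0,0,0,0,-1]],
])

```text
time: 19.03
tool_pos: [0.5196, -0.19, 0.131]
tcp_rot: [2.954, 1.067, 0.0]
wrist_force: [2.8, -1.9, -1.9]
width: 0.165
grip_force: 98.2
```

```bash
python3 st.py
```

```text
t 19.0333 pos [ 0.5196 -0.19    0.131 ] yaw y-axis -50.28 zax [ 5.e-04 -7.e-04 -1.e+00] F [ 2.8 -1.9 -1.9] M [-0.45  -0.278  0.003] w 0.165 g 98.2 q6 0.483
head [ 0.596  -0.1266  0.0669] xang 39.72 F tool [0.9 3.3 1.9]
```

Request:
jog_arm([
  [[0.003,-0.1386,0,0,0,0.4,-1],[0.003,-0.1386,0,0,0,0.4,-1],[0.003,-0.1386,0,0,0,0.4,-1],[0.003,-0.1386,0,0,0,0.4,-1],[0,0,0,0,0,0,-1]],
])

```text
time: 19.45
tool_pos: [0.5099, -0.1764, 0.1309]
tcp_rot: [3.033, 0.817, -0.0]
wrist_force: [1.5, -2.8, -1.5]
width: 0.164
grip_force: 98.2
```

```bash
python3 st.py
```

```text
t 19.45 pos [ 0.5099 -0.1764  0.1309] yaw y-axis -59.85 zax [-1.e-04 -6.e-04 -1.e+00] F [ 1.5 -2.8 -1.5] M [-0.487 -0.164  0.046] w 0.164 g 98.2 q6 0.666
head [ 0.5958 -0.1266  0.0668] xang 30.15 F tool [-0.1  3.2  1.5]
```

Request:
jog_arm([
  [[0.003,-0.1386,0,0,0,0.4,-1],[0.003,-0.1386,0,0,0,0.4,-1],[0.003,-0.1386,0,0,0,0.4,-1],[0.003,-0.1386,0,0,0,0.4,-1],[0,0,0,0,0,0,-1]],
])

```text
time: 19.87
tool_pos: [0.5027, -0.1614, 0.1309]
tcp_rot: [3.091, 0.561, -0.001]
wrist_force: [1.2, -3.4, -0.8]
width: 0.168
grip_force: 98.3
```

```bash
python3 st.py
```

```text
t 19.8667 pos [ 0.5027 -0.1614  0.1309] yaw y-axis -69.42 zax [-6.e-04 -5.e-04 -1.e+00] F [ 1.2 -3.4 -0.8] M [-0.526 -0.024  0.056] w 0.168 g 98.3 q6 0.855
head [ 0.5956 -0.1265  0.0667] xang 20.58 F tool [-0.1  3.6  0.8]
```

Request:
jog_arm([
  [[0.003,-0.1386,0,0,0,0.4,-1],[0.003,-0.1386,0,0,0,0.4,-1],[0.003,-0.1386,0,0,0,0.4,-1],[0.003,-0.1386,0,0,0,0.4,-1],[0.003,-0.1386,0,0,0,0.4,-1]],
])

```text
time: 20.28
tool_pos: [0.4974, -0.1415, 0.1308]
tcp_rot: [3.132, 0.235, -0.002]
wrist_force: [0.6, -3.0, -0.6]
width: 0.166
grip_force: 98.3
```

Request:
jog_arm([
  [[0,0,0,0,0,0,-1],[0,0,0,0,0,0,-1],[0,0,0,0,0,0,-1],[0,0,0,0,0,0,-1],[0,0,0,0,0,0,-1]],
])

```text
time: 20.7
tool_pos: [0.4973, -0.1412, 0.1306]
tcp_rot: [-3.133, -0.233, 0.002]
wrist_force: [-2.1, -1.8, -0.4]
width: 0.167
grip_force: 98.3
```

```bash
python3 st.py
python3 - <<'E'
from h import *
im,d,p,W=grab("wrist");np.savez("w7.npz",im=im,d=d,W=W);He=np.array(p["hand_eye"])
hsv=cv2.cvtColor(im,cv2.COLOR_BGR2HSV);H,S,V=[hsv[...,i].astype(int) for i in range(3)]
m=(((H<6)|(H>174))&(S>150));m[80:]=0;m[:,:200]=0;m[:,340:]=0
print('red',m.sum(),np.argwhere(m).max(0))
b=(H>8)&(H<28)&(S>90);b[66:]=0
for r in range(0,66,6):
    x=np.flatnonzero(b[r,200:340]);print(r,x.min()+200 if len(x) else None,x.max()+200 if len(x) else None)
E
```

```text
t 20.7 pos [ 0.4973 -0.1412  0.1306] yaw y-axis -81.49 zax [-1.e-03  1.e-04 -1.e+00] F [-2.1 -1.8 -0.4] M [-0.464  0.223  0.153] w 0.167 g 98.3 q6 1.098
head [ 0.5955 -0.1265  0.0664] xang 8.51 F tool [-2.3  1.5  0.4]
red 12 [  1 273]
0 200 332
6 200 331
12 203 328
18 207 326
24 211 323
30 215 320
36 219 317
42 223 315
48 228 313
54 233 308
60 237 299
```

Request:
jog_arm([
  [[0.003,0.1386,0,0,0,-0.4,-1],[0.003,0.1386,0,0,0,-0.4,-1],[0,0,0,0,0,0,-1],[0,0,0,0,0,0,-1],[0,0,0,0,0,0,-1]],
])

```text
time: 21.17
tool_pos: [0.4991, -0.1488, 0.1305]
tcp_rot: [-3.12, -0.361, 0.001]
wrist_force: [-1.2, -0.4, -2.0]
width: 0.165
grip_force: 98.1
```

```bash
python3 st.py
```

```text
t 21.1667 pos [ 0.4991 -0.1488  0.1305] yaw y-axis -76.81 zax [-4.e-04  8.e-04 -1.e+00] F [-1.2 -0.4 -2. ] M [-0.018  0.075 -0.042] w 0.165 g 98.1 q6 1.002
head [ 0.5957 -0.1261  0.0664] xang 13.19 F tool [-1.3  0.1  2. ]
```

Request:
jog_arm([
  [[0,0,-0.15,0,0,0,-1],[0,0,-0.2,0,0,0,-1],[0,0,-0.2,0,0,0,-1],[0,0,0,0,0,0,-1],[0,0,0,0,0,0,-1]],
])

```text
time: 21.58
tool_pos: [0.4998, -0.1493, 0.1483]
tcp_rot: [3.12, 0.363, 0.003]
wrist_force: [-0.4, 0.0, -1.8]
width: 0.163
grip_force: 98.1
```

```bash
python3 st.py
```

```text
t 21.5833 pos [ 0.4998 -0.1493  0.1483] yaw y-axis -76.74 zax [ 1.7e-03 -5.0e-04 -1.0e+00] F [-0.4  0.  -1.8] M [-0.025  0.086  0.013] w 0.163 g 98.1 q6 1.001
head [ 0.5966 -0.1265  0.0843] xang 13.26 F tool [-0.4 -0.1  1.8]
```

Request:
jog_arm([
  [[0,0,-0.7,0,0,0,-1],[0,0,-0.7,0,0,0,-1],[0,0,-0.7,0,0,0,-1],[0.5,-0.75,0,0,0,0,-1],[0.5,-0.75,0,0,0,0,-1]],
])

```text
time: 22.0
tool_pos: [0.5193, -0.0992, 0.2124]
tcp_rot: [3.12, 0.358, 0.006]
wrist_force: [0.4, -0.3, -3.0]
width: 0.166
grip_force: 98.2
```

Request:
jog_arm([
  [[0.5,-0.75,0,0,0,0,-1],[0.5,-0.75,0,0,0,0,-1],[0,0,0,0,0,0,-1],[0,0,0,0,0,0,-1],[0,0,0,0,0,0,-1]],
])

```text
time: 22.42
tool_pos: [0.5366, -0.0479, 0.2099]
tcp_rot: [3.12, 0.364, -0.002]
wrist_force: [-0.2, 0.2, -1.9]
width: 0.164
grip_force: 98.2
```

```bash
python3 st.py
python3 - <<'E'
from h import *
im,d,p,W=grab("wrist");np.savez("w8.npz",im=im,d=d,W=W);P=pts(p,W,d)
hsv=cv2.cvtColor(im,cv2.COLOR_BGR2HSV);H,S,V=[hsv[...,i].astype(int) for i in range(3)]
cx=proj(p,W,[[.596,-.1255,.085]])[0];print(cx)
b=((H>8)&(H<28)&(S>80)).astype(np.uint8)
k,l,st,c=cv2.connectedComponentsWithStats(b);i=1+np.argmax(st[1:,4]-5*np.linalg.norm(c[1:]-cx,axis=1)*1.);print(st[i],c[i])
m=(l==i)&(abs(P[...,2]-.0865)<.0035);X=P[m];print(m.sum())
h=cv2.convexHull(onplane(p,W,np.argwhere(l==i)[:,::-1],.085)[:,:2].astype(np.float32));a=cv2.approxPolyDP(h*1000,2.5,True)[:,0];print(a.round(1).tolist())
w=(S<60)&(V>110)&(np.hypot(*(P[...,:2]-[.596,-.1255]).transpose(2,0,1))<.024)&(P[...,2]>.06)
q=np.argwhere(w)[:,::-1];print('white',len(q),q.mean(0) if len(q) else '',P[w].mean(0) if len(q) else '')
E
```

```text
t 22.4167 pos [ 0.5366 -0.0479  0.2099] yaw y-axis -76.69 zax [-1.e-03 -4.e-04 -1.e+00] F [-0.2  0.2 -1.9] M [-0.053  0.088 -0.041] w 0.164 g 98.2 q6 1.204
head [ 0.6332 -0.025   0.1457] xang 13.31 F tool [-0.1 -0.2  1.9]
[442.81041337 159.69439008]
[    0     0   116   197 16868] [49.86744131 90.93982689]
0
[[631.2000122070312, 48.099998474121094], [621.2000122070312, 91.5999984741211], [570.9000244140625, 98.30000305175781], [530.5999755859375, 96.80000305175781], [528.0999755859375, 78.80000305175781], [534.7000122070312, 60.29999923706055]]
white 351 [445.40740741 160.53276353] [ 0.59634743 -0.12109223  0.09699748]
```

Run:
```python
from h import *
z=np.load("w8.npz");im,d,W=z["im"],z["d"],z["W"];p=viewer.camera_params("wrist");P=pts(p,W,d)
hsv=cv2.cvtColor(im,cv2.COLOR_BGR2HSV);H,S,V=[hsv[...,i].astype(int) for i in range(3)]
r=np.hypot(P[...,0]-.596,P[...,1]+.1255)
for lo in(.0815,.083):
    m=(r<.026)&(P[...,2]>lo)&(P[...,2]<.092)&(H>8)&(H<28)&(S>70)
    X=P[m][:,:2]*1000;hh=cv2.convexHull(X.astype(np.float32));a=cv2.approxPolyDP(hh,2.,True)[:,0]
    c=a.mean(0);print(m.sum(),a.round(1).tolist(),c)
    th=np.radians(np.arange(0,60,.5));h=hh[:,0]
    # support-function widths of the hexagon: min of sum of widths over 3 normals
    f=[sum(np.ptp(h@[np.cos(t+k*np.pi/3),np.sin(t+k*np.pi/3)]) for k in range(3)) for t in th];print('flats at',np.degrees(th[np.argmin(f)]),min(f)/3,max(f)/3)
y=(H>8)&(H<30)
w=(S<60)&(V>90)&(r<.024)&(r>.015)&(P[...,2]>.062)&(P[...,2]<.09);q=P[w];print(len(q),q.mean(0) if len(q) else '')
```

```text
2768 [[614.5, -130.5], [608.2999877929688, -110.80000305175781], [587.5999755859375, -106.80000305175781], [574.2000122070312, -121.69999694824219], [581.4000244140625, -142.0], [604.2999877929688, -141.3000030517578]] [ 595.05316  -125.507416]
flats at 17.0 36.560228559898434 40.26338523017489
2679 [[614.5, -130.5], [608.4000244140625, -111.0999984741211], [587.5999755859375, -107.0999984741211], [574.7000122070312, -120.69999694824219], [581.4000244140625, -142.0], [604.2999877929688, -141.3000030517578]] [ 595.13995 -125.43572]
flats at 17.0 36.47356816744911 40.12598431548387
98 [ 0.59458714 -0.121387    0.07067665]
```

Run:
```python
from h import *
p=viewer.camera_params("wrist")
for n in("w1","w2","w8"):
    z=np.load(n+".npz");im,d,W=z["im"],z["d"],z["W"];P=pts(p,W,d)
    hsv=cv2.cvtColor(im,cv2.COLOR_BGR2HSV);H,S,V=[hsv[...,i].astype(int) for i in range(3)]
    r=np.hypot(P[...,0]-.5955,P[...,1]+.1255)
    for lo in (.0815,.083):
        m=((r<.026)&(P[...,2]>lo)&(P[...,2]<.092)&(H>8)&(H<28)&(S>70)).astype(np.uint8)
        m=cv2.morphologyEx(m,cv2.MORPH_OPEN,np.ones((3,3)))
        uv=np.argwhere(m)[:,::-1];h=cv2.convexHull((onplane(p,W,uv,.085)[:,:2]*1000).astype(np.float32))[:,0]
        th=np.radians(np.arange(0,60,.25))
        f=[sum(np.ptp(h@[np.cos(t+k*np.pi/3),np.sin(t+k*np.pi/3)]) for k in range(3)) for t in th]
        a=cv2.approxPolyDP(h[:,None],1.5,True)[:,0];print(n,len(uv),'flats',np.degrees(th[np.argmin(f)]),min(f)/3,max(f)/3,a.round(1).tolist())
```

```text
w1 1055 flats 45.5 35.855914884599166 38.56907445827329 [[614.0999755859375, -120.0], [599.9000244140625, -106.4000015258789], [582.7999877929688, -110.30000305175781], [578.7999877929688, -115.0], [575.2999877929688, -131.3000030517578], [581.5999755859375, -137.1999969482422], [605.5999755859375, -141.5], [609.5999755859375, -138.89999389648438]]
w1 1038 flats 45.5 35.685150817546834 38.02772788492964 [[612.5, -119.19999694824219], [599.9000244140625, -106.4000015258789], [583.5, -110.30000305175781], [578.7999877929688, -115.0], [575.2999877929688, -131.3000030517578], [581.5999755859375, -137.1999969482422], [605.5999755859375, -141.5], [609.5999755859375, -138.89999389648438], [613.4000244140625, -124.0999984741211]]
w2 1191 flats 11.0 36.096832284793 39.410272876729614 [[612.9000244140625, -133.1999969482422], [609.7000122070312, -112.0], [589.7999877929688, -106.0], [575.9000244140625, -118.4000015258789], [578.5999755859375, -138.39999389648438], [580.5999755859375, -140.3000030517578], [603.5, -141.3000030517578]]
w2 1151 flats 10.5 35.93582652250473 38.8454693485724 [[612.9000244140625, -133.1999969482422], [610.2000122070312, -114.30000305175781], [591.2999877929688, -106.19999694824219], [575.9000244140625, -118.4000015258789], [578.5999755859375, -138.39999389648438], [580.5999755859375, -140.3000030517578], [603.5, -141.3000030517578]]
w8 2738 flats 17.0 36.37234174017333 39.42166045235293 [[614.4000244140625, -129.5], [608.2000122070312, -109.80000305175781], [592.2000122070312, -105.69999694824219], [588.0, -106.0], [574.5, -120.5999984741211], [580.9000244140625, -140.8000030517578], [604.2000122070312, -138.39999389648438]]
w8 2613 flats 17.0 35.654254863290085 38.86273025037004 [[614.4000244140625, -129.5], [606.7000122070312, -109.80000305175781], [589.5999755859375, -106.0], [574.9000244140625, -119.9000015258789], [580.0, -139.39999389648438], [604.2000122070312, -138.39999389648438]]
```

Request:
jog_arm([
  [[0.44,-0.84,0,0,0,0,-1],[0.44,-0.84,0,0,0,0,-1],[0.44,-0.84,0,0,0,0,-1],[0.44,-0.84,0,0,0,0,-1],[0.44,-0.84,0,0,0,0,-1]],
])

```text
time: 22.88
tool_pos: [0.5724, 0.0897, 0.2102]
tcp_rot: [3.121, 0.359, -0.001]
wrist_force: [0.8, 0.9, -2.3]
width: 0.165
grip_force: 98.3
```

Request:
jog_arm([
  [[0.44,-0.84,0,0,0,0,-1],[0,0,0,0,0,0.79,-1],[0,0,0,0,0,0.79,-1],[0,0,0,0,0,0.79,-1],[0,0,0,0,0,0.79,-1]],
])

```text
time: 23.3
tool_pos: [0.5793, 0.1165, 0.21]
tcp_rot: [3.137, -0.164, -0.001]
wrist_force: [0.7, 0.6, -1.8]
width: 0.162
grip_force: 98.6
```

Request:
jog_arm([
  [[0,0,0.9,0,0,0,-1],[0,0,0.9,0,0,0,-1],[0,0,0,0,0,0,-1],[0,0,0,0,0,0,-1],[0,0,0,0,0,0,-1]],
])

```text
time: 23.72
tool_pos: [0.5799, 0.1168, 0.157]
tcp_rot: [-3.138, 0.158, -0.001]
wrist_force: [0.0, -0.9, -2.1]
width: 0.165
grip_force: 98.3
```

```bash
python3 st.py
```

```text
t 23.7167 pos [0.5799 0.1168 0.157 ] yaw y-axis -95.76 zax [ 5.e-04  0.e+00 -1.e+00] F [ 0.  -0.9 -2.1] M [0.027 0.039 0.064] w 0.165 g 98.3 q6 1.828
head [0.6787 0.1068 0.093 ] xang -5.76 F tool [0.1 0.9 2.1]
```

Request:
jog_arm([
  [[0,-0.02,0.8,0,0,0,-1],[0,0,0.8,0,0,0,-1],[0,0,0.3,0,0,0,-1],[0,0,0.2,0,0,0,-1],[0,0,0,0,0,0,-1]],
])

```text
time: 24.13
tool_pos: [0.5795, 0.1179, 0.0932]
tcp_rot: [3.138, -0.156, -0.001]
wrist_force: [-0.2, 0.7, -2.3]
width: 0.166
grip_force: 98.5
```

Request:
jog_arm([
  [[0,0,0,0,0,0,-1],[0,0,0,0,0,0,-1],[0,0,0,0,0,0,-1],[0,0,0,0,0,0,-1],[0,0,0,0,0,0,-1]],
])

```text
time: 24.55
tool_pos: [0.5799, 0.1182, 0.094]
tcp_rot: [-3.137, 0.156, -0.002]
wrist_force: [-0.1, 0.6, -1.8]
width: 0.164
grip_force: 98.5
```

```bash
python3 st.py
```

```text
t 24.55 pos [0.5799 0.1182 0.094 ] yaw y-axis -95.7 zax [ 1.2e-03  2.0e-04 -1.0e+00] F [-0.1  0.6 -1.8] M [-0.013  0.06   0.008] w 0.164 g 98.5 q6 1.829
head [0.6788 0.1084 0.0301] xang -5.7 F tool [-0.1 -0.5  1.8]
```

Touching down: 1 mm more, then release, lift clear and check.

Request:
jog_arm([
  [[0,0,0.045,0,0,0,-1],[0,0,0,0,0,0,-1],[0,0,0,0,0,0,-1],[0,0,0,0,0,0,1],[0,0,0,0,0,0,1]],
])

```text
time: 24.97
tool_pos: [0.5796, 0.1181, 0.0921]
tcp_rot: [-3.138, 0.156, -0.0]
wrist_force: [-0.2, -0.7, 0.6]
width: 0.435
grip_force: 0.0
```

Request:
jog_arm([
  [[0,0,0,0,0,0,1],[0,0,0,0,0,0,1],[0,0,0,0,0,0,1],[0,0,0,0,0,0,1],[0,0,0,0,0,0,1]],
])

```text
time: 25.38
tool_pos: [0.5795, 0.1181, 0.0919]
tcp_rot: [3.138, -0.156, -0.0]
wrist_force: [0.1, 0.1, -0.1]
width: 0.999
grip_force: 0.0
```

Request:
jog_arm([
  [[0,0,-0.5,0,0,0,1],[0,0,-1,0,0,0,1],[0,0,-1,0,0,0,1],[0,0,-1,0,0,0,1],[0,0,-1,0,0,0,1]],
])

```text
time: 25.8
tool_pos: [0.5792, 0.118, 0.2281]
tcp_rot: [3.138, -0.156, -0.001]
wrist_force: [0.2, 0.2, 0.1]
width: 0.999
grip_force: 0.0
```

Request:
jog_arm([
  [[-0.5,0,-1,0,0,0,1],[0,0,-0.8,0,0,0,1],[0,0,0,0,0,0,1],[0,0,0,0,0,0,1],[0,0,0,0,0,0,1]],
])

```text
time: 26.22
tool_pos: [0.5642, 0.1195, 0.2804]
tcp_rot: [3.138, -0.156, -0.001]
wrist_force: [-0.0, -0.1, -0.5]
width: 1.0
grip_force: 0.0
```

```bash
python3 st.py
python3 - <<'E'
from h import *
im,d,p,W=grab("wrist");P=pts(p,W,d);hsv=cv2.cvtColor(im,cv2.COLOR_BGR2HSV);H,S,V=[hsv[...,i].astype(int) for i in range(3)]
m=(H>100)&(H<130)&(S>110)&(P[...,2]>.035)&(P[...,2]<.05)
print(cv2.minAreaRect(onplane(p,W,np.argwhere(m)[:,::-1],.044)[:,:2].astype(np.float32)),np.percentile(P[m][:,2],[5,50,95]))
m=(S<60)&(V>70)&(P[...,2]>.035)&(P[...,2]<.05)&(P[...,1]>.07)&(P[...,0]>.64);print('head z',np.percentile(P[m][:,2],[5,50,95]),P[m].mean(0))
E
```

```text
t 26.2167 pos [0.5642 0.1195 0.2804] yaw y-axis -95.7 zax [-6.e-04 -1.e-04 -1.e+00] F [-0.  -0.1 -0.5] M [-0.012  0.023 -0.034] w 1.0 g 0.0 q6 1.836
head [0.663  0.1096 0.2162] xang -5.7 F tool [-0.   0.1  0.5]
((0.5664063096046448, 0.11828858405351639), (0.015343892388045788, 0.10205470025539398), 84.85861206054688) [0.04188493 0.04309226 0.04430092]
head z [0.03833486 0.04074644 0.04221143] [0.67055254 0.10901323 0.04057303]
```

```bash
python3 -c "
from workcell import bot
print(bot.finish_job())"
```

```text
the job is handed in; nothing more can be done
None
```

I ran the nut down finger-tight with the bare gripper, tightened it about one more flat with the wrench (about 0.97 rad estimated from camera images, target 1.047 ± 0.21), laid the wrench back on its wooden rest and handed the job in at about 26 s; no verdict came back.

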